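# Close the length gauge on a spindle, then lift the spindle and hold it level

## Robot

A 6-joint arm with a two-finger parallel gripper is mounted at the origin on a cart in front of the work surface, level with it; the furniture and walls round the work are solid. World frame = base frame: x ahead of the robot, y to its left, z up, the work surface at z = 0. Lengths are in m, angles in degrees, forces in N, time in s.
With the tool pointing down it reaches from about 0.4 to 0.825 m from the base axis. Payload 7 kg.
Tool frame: the origin (TCP) lies on the centre line of the jaws, within the pads' length; the fingertips stand r.nose_length ahead of it and the grasp point (between the pads) lies 2 mm behind it (r.nose_length is the distance from the TCP to the fingertips, in m); z points along the fingers, y is the direction in which the jaws open and shut (so a half turn about z gives the same grasp; the last joint's range is limited). The gripper opens to 88 mm and grips with 3 to 60 N. Pads are 19 mm wide; open, the fingers measure 130 mm over their backs; the gripper's body (78 mm by 193 mm) begins 47 mm behind the grasp point.
Start: joints at [-46.69, 20.546, 0.682, 0, -70.136, -16.507], TCP at [0.304, -0.602, 0.244] pointing down, gripper open.
Joint ranges: [-176.03, 176.03], [-82.01, 121.73], [-58.28, 71.71], [-173.87, 95.51], [-174.79, -0.11], [-173.66, 173.66]. Speed limits (degrees/s): [136.94, 136.94, 172.46, 180, 180, 180].

## Interface

Orientations are given as [roll, pitch, yaw] about the fixed x, y, z axes, in that order (R = Rz(yaw) Ry(pitch) Rx(roll)).
In Python, from plant import r gives the robot as it stands.
- The arm moves only by the tool apply_moves, never from a script. Its argument "targets" is a list of rows, each a list of 3 entries, a list of its own where there are three numbers: the shift along the tool's x, y, z scaled (see below), then the turn, a rotation vector about the tool's x, y, z scaled (see below), then the finger opening in mm, from 0 to 87.6. A call has 1 to 5 rows; each row shifts and turns the pose as measured when the row begins, along the tool's axes as they then stand; what a row does not reach is not made up. The controller multiplies each number of a shift by 0.04 m and each number of a turn by 8 degrees. A row lasts 1/10 s, in which the tool goes at most 50 mm and 8.59 degrees, less where a joint would pass 70% of its speed; a pose out of reach is approached as far as the arm can. A call with a number of a shift or a turn outside -1 to 1 is refused whole. A call with a gripper value outside its range is refused whole. The fingers move at their own pace and stop on an object; "squeeze" is the grip in N (left out, the last holds). Time passes only in rows, so rows that do not move let the fingers close. It gives the time, the measured TCP pose, the force and the opening at its end, in the units of the state.
- r.get_state(): the state, without advancing time (a new reading comes with each control period).
- r.capture(name): name is "side" or "top"; returns a dict with "img" (384x512x3 uint8, blue, green, red), "z_map" (384x512 float32, m along the optical axis (not along the pixel's ray), 0 where there is no reading), "fx", "fy", "cx", "cy" (pixels), "camera_from_world" (4x4, takes a point from world to camera coordinates). Camera axes: x right, y up, looking along -z (the intrinsics and any distortion apply to the point x, -y, -z); pixel columns grow to the right and rows downward; lengths in m; the calibration is good to about 2 mm. A picture is of the moment at which its call begins.
- r.close_job(): hands the job in, once; it reports no verdict.
The state is a dict: "time_s": time; "joints": joint angles; "qd": joint speeds; "joint_torque": joint torques, N m; "tcp_pos": TCP position; "eef_rot": TCP orientation; "contact_force": force on the tool from outside, world axes, zero at the start; "moment": the same for the moment, N m; "gripper_width": finger opening in m.
Only numpy, scipy, OpenCV 4.12 (cv2) and the standard library are available. Lean on these libraries where they do the work, as an engineer would, in place of code of your own. Each camera call takes 0.05 s, during which the arm holds its last target.

## Task

Check the length of the stepped steel spindle in the bench gauge: slide the gauge's jaw shut until it presses the spindle against the spring-loaded anvil and the anvil gives about 3 mm, keep it pressed for a moment, then let go of the jaw and leave it standing at that reading. Then take hold of the spindle, lift it about 12 cm straight up out of its rests, and finish while still holding it in the air, steady and level.

Things in the scene. Friction and masses are not known exactly. Their poses are not given: they have to be found in the camera images.
- gauge: Fixed bench length gauge: dark steel bed 56 x 284 x 12 mm (x, y, z) with a graduated strip. Origin: centre of its underside, on the table; y runs along the bed to the anvil; it may be turned about z. Two aluminium V rests (36 mm wide, 10 mm long, 20 and 105 mm from the anvil's face) carry the spindle parallel to the bed, its axis 45 mm above the table.
- jaw_face (a point): Flat steel contact face (28 wide, 34 high, 3 mm thick) of the sliding jaw. It looks to the gauge's +y at the anvil. Origin: on the face, at the height of the spindle's axis (45 mm above the table).
- jaw_tab (a point): Middle of the grip zone of the jaw's upright aluminium thumb tab, 78 mm above the table, 33 mm behind the jaw's face. The tab is 14 mm wide (gauge x), 26 mm long (gauge y), its top 96.5 mm above the table; the jaw's plate between tab and spindle reaches 63.5 mm. Pinch it from above across its width, or push it from behind.
- jaw (a joint): Slide of the jaw along the gauge's +y, m. 0 = wide open (210 mm between jaw and free anvil), growing as it closes; the opening is 0.210 minus this. It slides with about 2 N of friction and stays where it is left, save that the pressed anvil may push it back a mm or two when let go. 0.070 when the 140 mm spindle just touches both; pressed, up to 0.076.
- spindle_balance (a point): Balance point, on the axis, of the loose turned steel spindle (140 mm, about 0.25 kg): stem 16 mm thick, 110 mm long; head 24 mm thick, 30 mm long at the +y end. y runs stem to head. It lies 58.4 mm from the head's end, on the stem. At the start it is in the V rests, head 4 to 15 mm short of the anvil; the closing jaw pushes it there. Fingers fit between the rests, across the stem.
- anvil_face (a point): Middle of the flat steel face (36 mm wide, 38 mm high, 4 mm thick) of the sprung anvil, 45 mm above the table at the height of the spindle's axis, 118 mm along +y from the gauge's origin when not pressed. The face looks to the gauge's -y. Behind it stands a fixed post, top 63 mm above the table.
- anvil (a joint): How far the sprung anvil is pushed in, along the gauge's +y, m: 0 = free, 0.006 = against its stop. Spring 1.5 N per mm; it comes back by itself.

How it is judged:
By the outcome, as a careful person would: the job done as asked, in the order asked, and still so for the second after the job is handed in, while the arm keeps its last pose, push and grip.
It also fails if it takes over 48 s, if anything falls off the work surface, if the arm or the gripper's body presses on something with over 40 N, if the wrist force passes 120 N, or if a joint passes its speed limit or range.

## Working session

There is one attempt and no reset: what is moved stays moved. The work goes in short steps, Python scripts to look and compute and a tool call to move; the robot and the scene stay as the last step left them, time stands still between calls to the robot, and variables do not carry over. Pictures are saved under pics/ and viewed, and the job is handed in when it is done.

Besides the shell and the picture viewer there is one more tool, called as name(argument=value, ...) on one line, values as JSON. apply_moves: Moves the arm, as the interface text tells. Its arguments: {"type":"object","properties":{"targets":{"type":"array","items":{"type":"array"}},"squeeze":{"type":"number"}},"required":["targets"]}

```bash
mkdir -p pics; ls; python3 - <<'E'
from plant import r
import cv2,numpy as np,pickle
s=r.get_state();print(s, r.nose_length)
for n in("side","top"):
    c=r.capture(n);cv2.imwrite(f"pics/{n}0.png",c["img"]);pickle.dump(c,open(f"{n}0.pkl","wb"))
    print(n,c["fx"],c["fy"],c["cx"],c["cy"],[k for k in c]);print(np.round(c["camera_from_world"],4))
E
```

```text
pics
{'time_s': 0.0, 'joints': array([-4.66890984e+01,  2.05928426e+01,  6.35565699e-01, -1.86942048e-02,
       -7.01371016e+01, -1.65049740e+01]), 'qd': array([ 0.06680156,  0.00863476, -0.02844499, -0.08400956, -0.01987634,
       -0.00665787]), 'joint_torque': array([-9.36293945e-04, -5.82717204e+01,  2.93064594e+01,  6.99743316e+00,
        6.87775886e-03, -1.53573164e-04]), 'tcp_pos': array([ 0.30415532, -0.60208669,  0.24262488]), 'eef_rot': array([ 1.79904517e+02, -9.96553511e-03, -1.53200430e+02]), 'contact_force': array([-0.49299197, -0.3742872 , -0.50118663]), 'moment': array([ 0.00733916, -0.01660811, -0.00044828]), 'gripper_width': 0.08777481134599961} 0.017
side 433.09526598795344 433.09526598795344 255.68759723606894 190.2153912656714 ['img', 'z_map', 'fx', 'fy', 'cx', 'cy', 'camera_from_world']
[[ 0.9984  0.0531 -0.0187 -0.5356]
 [-0.01    0.4944  0.8692 -0.0083]
 [ 0.0554 -0.8676  0.4942 -1.0774]
 [ 0.      0.      0.      1.    ]]
top 459.78575650219557 459.78575650219557 260.2314914894456 197.2165808197069 ['img', 'z_map', 'fx', 'fy', 'cx', 'cy', 'camera_from_world']
[[ 0.1061 -0.9944 -0.0034 -0.2106]
 [ 0.9733  0.1031  0.2051 -0.5552]
 [-0.2036 -0.025   0.9787 -0.8688]
 [ 0.      0.      0.      1.    ]]
```

View pics/top0.png

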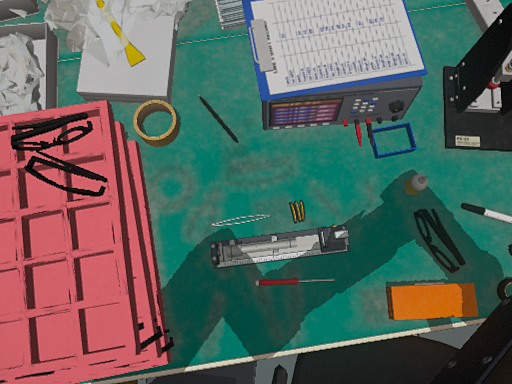

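View pics/side0.png

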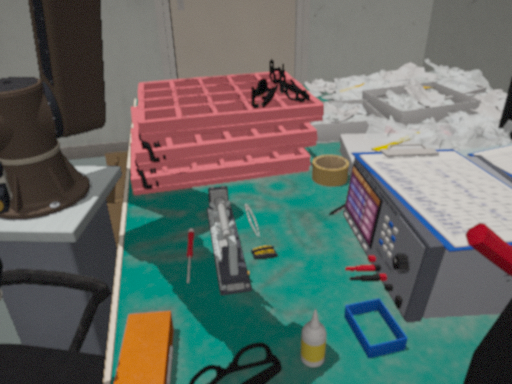

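The gauge lies at about (280,247) in the top view and (228,240) in the side view. I'll enlarge both.

```bash
cat >h.py <<'E'
import numpy as np,cv2,pickle
def ray(c,u,v):
    T=np.linalg.inv(c["camera_from_world"])
    d=np.array([(u-c["cx"])/c["fx"],-(v-c["cy"])/c["fy"],-1.])
    return T[:3,3],T[:3,:3]@d
def atz(c,u,v,z):
    o,d=ray(c,u,v);return o+d*(z-o[2])/d[2]
def dep(c,u,v):
    o,d=ray(c,u,v);return o+d*c["z_map"][int(round(v)),int(round(u))]
def proj(c,p):
    q=(c["camera_from_world"]@np.append(p,1))[:3]
    return np.array([c["cx"]+c["fx"]*q[0]/-q[2],c["cy"]+c["fy"]*q[1]/q[2]])
def crop(c,u0,v0,w,h,k,f):
    im=cv2.resize(c["img"][v0:v0+h,u0:u0+w],None,fx=k,fy=k,interpolation=cv2.INTER_CUBIC)
    for i in range(0,w,10):
        cv2.line(im,(i*k,0),(i*k,6 if i%50 else 15),(0,0,255),1)
        if (u0+i)%20==0: cv2.putText(im,str(u0+i),(i*k,25),0,.35,(0,0,255),1)
    for i in range(0,h,10):
        cv2.line(im,(0,i*k),(6,i*k),(0,0,255),1); cv2.putText(im,str(v0+i),(8,i*k+4),0,.35,(0,0,255),1)
    cv2.imwrite(f,im)
E
python3 - <<'E'
from h import *
t=pickle.load(open("top0.pkl","rb"));s=pickle.load(open("side0.pkl","rb"))
crop(t,200,210,160,70,5,"pics/tc.png");crop(s,190,170,80,130,4,"pics/sc.png")
# cloud of gauge
zs=t["z_map"];vv,uu=np.mgrid[215:280,200:360]
P=np.array([dep(t,u,v) for u,v in zip(uu.ravel(),vv.ravel())])
Z=P[:,2].reshape(uu.shape)
for v in range(225,272,4): print(v,[int(round(1000*Z[v-215,u-200])) for u in range(204,360,6)])
E
```

```text
225 [0, 2, 9, 7, 5, 2, 5, 3, 1, 3, 2, 5, -1, 5, 0, 2, 0, 1, 3, 2, 1, 0, 1, 4, 3, 2]
229 [3, -1, 3, 2, 3, 3, 4, 2, 1, -5, 3, 1, 4, 2, 1, 1, 2, 4, 6, 11, 31, 30, 28, 31, 4, -1]
233 [5, 4, 2, 3, 2, 964, 1, 2, 2, 1, 2, 0, 0, 7, 8, 8, 8, 11, 12, 15, 60, 28, 95, 95, 91, 0]
237 [3, 3, -1, 2, 0, 2, 5, 2, 11, 8, 10, 6, 49, 11, 10, 7, 14, 13, 12, 9, 62, 40, 97, 93, 3, 5]
241 [4, 2, 1, 11, 7, 45, 9, 11, 7, 6, 11, 11, 40, 48, 50, 54, 12, 13, 12, 12, 60, 31, 42, 30, 10, 4]
245 [3, 2, 53, 42, 7, 48, 54, 46, 47, 51, 53, 51, 52, 53, 52, 53, 12, 12, 10, 10, 61, 26, 26, 31, 13, 3]
249 [964, -1, 60, 52, 59, 58, 57, 49, 53, 49, 47, 51, 46, 13, 12, 11, 11, 12, 16, 7, 26, 29, 32, 29, 9, 1]
253 [4, 2, 62, 63, 53, 56, 53, 14, 9, 13, 13, 8, 45, 10, 5, 12, 8, 8, 8, 6, 11, 6, 3, 1, 5, 2]
257 [3, 5, 62, 62, 48, 40, 10, 12, 13, 7, 11, 11, 7, 8, 11, 8, 6, 3, 2, 1, 3, 0, 0, 4, 0, 3]
261 [3, 3, 65, 47, 8, 45, 6, 7, 7, 9, 10, 6, -1, 3, 4, 2, 2, 3, 5, 2, 2, 1, 0, 2, 3, 2]
265 [3, 5, 18, 8, 10, 9, 9, 3, 3, 5, 1, 3, 1, 3, 0, 1, 3, 2, 2, 1, 2, 1, 0, 4, 1, 0]
269 [2, 1, 5, 2, -1, 3, -1, 3, -1, 6, 2, 3, 1, 2, 2, 3, 2, 2, 6, 1, 1, -1, 3, 3, 4, 5]
```

View pics/tc.png

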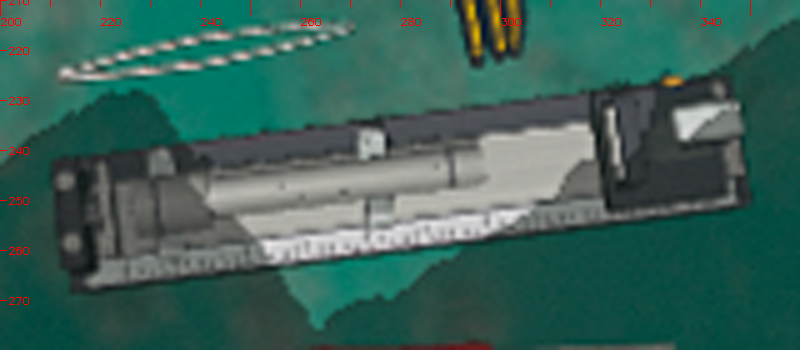

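View pics/sc.png

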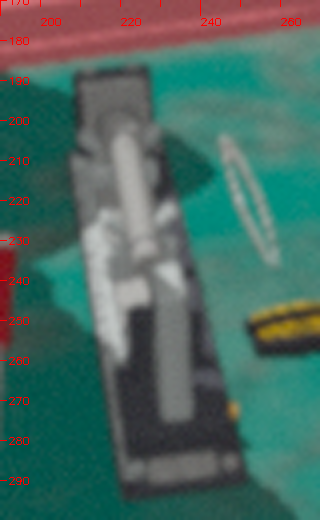

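```bash
python3 - <<'E'
from h import *
t=pickle.load(open("top0.pkl","rb"));s=pickle.load(open("side0.pkl","rb"))
C=[atz(t,*p,.012) for p in [(211,242),(215,268),(346.5,225),(350,251)]]
print("bed corners",np.round(C,4)); C=np.array(C)
print("center",C.mean(0),"len",np.linalg.norm(C[0]-C[2]),np.linalg.norm(C[1]-C[3]),"wid",np.linalg.norm(C[0]-C[1]),np.linalg.norm(C[2]-C[3]))
d=C[0]+C[1]-C[2]-C[3];yaw=np.degrees(np.arctan2(-d[0],d[1]));print("yaw",yaw)
def cloud(c,u0,u1,v0,v1):
    vv,uu=np.mgrid[v0:v1,u0:u1];return np.array([dep(c,u,v) for u,v in zip(uu.ravel(),vv.ravel())])
o=C.mean(0);a=np.radians(yaw);ex=np.array([np.cos(a),np.sin(a),0]);ey=np.array([-np.sin(a),np.cos(a),0])
for n,c,b in(("top",t,(200,360,215,280)),("side",s,(200,260,175,300))):
    P=cloud(c,*b);L=np.c_[(P-o)@ex,(P-o)@ey,P[:,2]]*1000
    L=L[(abs(L[:,0])<40)&(abs(L[:,1])<160)]
    def st(nm,m):
        q=L[m];print(n,nm,len(q),"mean",q.mean(0).round(1),"min",np.percentile(q,3,axis=0).round(1),"max",np.percentile(q,97,axis=0).round(1))
    x,y,z=L.T
    st("tab",(z>86)&(z<105)); st("stem z>46",(z>46)&(z<58)&(y>-30)&(y<75)&(abs(x)<20)); st("bed z<16",(z>7)&(z<18))
    st("anvil",(z>55)&(z<75)&(y>90)); st("plate",(z>54)&(z<72)&(y<0))
    q=L[(z>46)&(z<58)&(y>0)&(y<75)&(abs(x)<20)];print("stem slope deg",np.degrees(np.polyfit(q[:,1],q[:,0],1)[0]))
E
```

```text
bed corners [[ 0.4787 -0.0581  0.012 ]
 [ 0.4267 -0.0731  0.012 ]
 [ 0.5438 -0.3348  0.012 ]
 [ 0.4906 -0.3457  0.012 ]]
center [ 0.48494143 -0.20294063  0.012     ] len 0.2842851141035359 0.2799858409668334 wid 0.054164318962881375 0.05435065162282045
yaw 13.22174460261878
top tab 109 mean [   0.7 -112.1   94.8] min [  -5.9 -124.5   90.8] max [   7.9 -100.2   97.7]
top stem z>46 424 mean [ 0.2 22.5 50.7] min [ -8.7 -26.2  46.5] max [ 8.2 71.6 54.5]
top bed z<16 1873 mean [-2.5  5.4 10.1] min [ -26.2 -134.1    7.3] max [ 27.1 126.4  14.2]
top anvil 215 mean [ -0.2 124.1  61.2] min [-19.   93.4  55.7] max [ 18.9 139.4  65.7]
top plate 130 mean [  0.3 -84.1  61.8] min [ -13.8 -106.3   54.3] max [ 16.1 -18.1  66. ]
stem slope deg 0.34579733963153686
side tab 120 mean [   2.4 -117.8   94.2] min [  -4.3 -126.9   86.7] max [   9.3 -103.1   97.7]
side stem z>46 253 mean [ 1.6 16.9 50.8] min [-11.9 -28.1  46.3] max [15.2 70.9 54.2]
side bed z<16 1014 mean [ -2.9 -20.9  10.4] min [ -24.8 -140.4    7.6] max [ 29.2 127.9  16. ]
side anvil 165 mean [  1.2 121.6  60.5] min [-17.2  93.3  55.5] max [ 20.7 136.4  64.9]
side plate 144 mean [   0.2 -105.9   61.7] min [ -13.5 -126.5   54.8] max [ 17.9 -81.2  70.4]
stem slope deg 0.46030273264803834
```

Everything agrees with the given sizes: bed 284 x 54, tab top 95–97 mm, stem top 51–53 mm. Next is a helper that expresses a target pose in move units.

```bash
cat >>h.py <<'E'
from scipy.spatial.transform import Rotation as Ro
O=np.array([.485,-.203]);YAW=13.0
def w(lx,ly,z):
    a=np.radians(YAW);return np.array([O[0]+lx*np.cos(a)-ly*np.sin(a),O[1]+lx*np.sin(a)+ly*np.cos(a),z])
def loc(p):
    a=np.radians(YAW);d=p[:2]-O;return np.array([d[0]*np.cos(a)+d[1]*np.sin(a),-d[0]*np.sin(a)+d[1]*np.cos(a),p[2]])*1000
def plan(s,target,n,yaw=YAW-90):
    p=s["tcp_pos"];R=Ro.from_euler("xyz",s["eef_rot"],degrees=True);Rt=Ro.from_euler("xyz",[180,0,yaw],degrees=True)
    rv=(R.inv()*Rt).as_rotvec(degrees=True);print("rem",loc(p).round(1),"rot",rv.round(2))
    for k in range(n):
        Rk=R*Ro.from_rotvec(rv*k/n,degrees=True)
        print((Rk.inv().apply((target-p)/n)/.04).round(3).tolist(),(rv/n/8).round(3).tolist())
E
python3 - <<'E'
from h import *;from plant import r
plan(r.get_state(),w(.0005,-.1125,.14),11)
E
```

```text
rem [-266.  -348.2  242.7] rot [ 8.000e-02  5.000e-02 -7.621e+01]
[-0.716, 0.375, 0.234] [0.001, 0.001, -0.866]
[-0.756, 0.286, 0.234] [0.001, 0.001, -0.866]
[-0.785, 0.193, 0.234] [0.001, 0.001, -0.866]
[-0.803, 0.097, 0.234] [0.001, 0.001, -0.866]
[-0.809, -0.0, 0.233] [0.001, 0.001, -0.866]
[-0.803, -0.098, 0.233] [0.001, 0.001, -0.866]
[-0.785, -0.194, 0.233] [0.001, 0.001, -0.866]
[-0.756, -0.287, 0.233] [0.001, 0.001, -0.866]
[-0.716, -0.376, 0.233] [0.001, 0.001, -0.866]
[-0.665, -0.46, 0.233] [0.001, 0.001, -0.866]
[-0.605, -0.537, 0.233] [0.001, 0.001, -0.866]
```

apply_moves(targets=[[[-0.716, 0.375, 0.15], [0, 0, -0.866], 70], [[-0.756, 0.286, 0.15], [0, 0, -0.866], 60], [[-0.785, 0.193, 0.15], [0, 0, -0.866], 50], [[-0.8, 0.1, 0.15], [0, 0, -0.866], 46], [[-0.81, 0, 0.15], [0, 0, -0.866], 46]])

```text
time_s: 0.6
tcp_pos: [0.3968, -0.4682, 0.2093]
eef_rot: [179.7, 0.1, -117.8]
contact_force: [0.0, 0.2, -1.3]
gripper_width: 0.0535
```

```bash
python3 - <<'E'
from h import *;from plant import r
s=r.get_state();print(s["gripper_width"],s["contact_force"])
plan(s,w(.0005,-.1125,.14),8)
E
```

```text
0.053476149902708804 [ 0.00173735  0.15521106 -1.25793868]
rem [-145.6 -238.6  209.3] rot [  0.24   0.16 -40.76]
[-0.596, -0.09, 0.217] [0.004, 0.003, -0.637]
[-0.586, -0.142, 0.217] [0.004, 0.003, -0.637]
[-0.571, -0.193, 0.217] [0.004, 0.003, -0.637]
[-0.552, -0.243, 0.217] [0.004, 0.003, -0.637]
[-0.528, -0.291, 0.216] [0.004, 0.003, -0.637]
[-0.5, -0.337, 0.216] [0.004, 0.003, -0.637]
[-0.469, -0.38, 0.216] [0.004, 0.003, -0.637]
[-0.433, -0.42, 0.217] [0.004, 0.003, -0.637]
```

apply_moves(targets=[[[-0.6, -0.09, 0.22], [0, 0, -0.68], 46], [[-0.59, -0.14, 0.22], [0, 0, -0.68], 46], [[-0.57, -0.19, 0.22], [0, 0, -0.68], 46], [[-0.55, -0.25, 0.22], [0, 0, -0.68], 46], [[-0.53, -0.3, 0.22], [0, 0, -0.68], 46]])

```text
time_s: 1.1
tcp_pos: [0.4687, -0.363, 0.1627]
eef_rot: [179.7, 0.3, -89.3]
contact_force: [0.0, 0.2, -0.3]
gripper_width: 0.0457
```

```bash
python3 - <<'E'
from h import *;from plant import r
s=r.get_state();print(s["gripper_width"],s["contact_force"])
plan(s,w(.0005,-.1125,.14),4)
E
```

```text
0.04569621102883499 [ 0.04641184  0.18369256 -0.31547787]
rem [ -51.8 -152.3  162.7] rot [  0.27   0.3  -12.26]
[-0.312, -0.268, 0.142] [0.008, 0.009, -0.383]
[-0.297, -0.284, 0.142] [0.008, 0.009, -0.383]
[-0.282, -0.299, 0.142] [0.008, 0.009, -0.383]
[-0.265, -0.313, 0.142] [0.008, 0.009, -0.383]
```

apply_moves(targets=[[[-0.31, -0.27, 0.13], [0.01, 0.01, -0.4], 46], [[-0.3, -0.28, 0.13], [0.01, 0.01, -0.4], 46], [[-0.28, -0.3, 0.13], [0.01, 0.01, -0.4], 46], [[-0.27, -0.31, 0.13], [0.01, 0.01, -0.4], 46], [[0, 0, 0], [0, 0, 0], 46]])

```text
time_s: 1.6
tcp_pos: [0.5119, -0.3063, 0.1379]
eef_rot: [179.9, 0.1, -75.5]
contact_force: [-0.4, -0.6, 0.1]
gripper_width: 0.046
```

```bash
python3 - <<'E'
from h import *;from plant import r
s=r.get_state();print(s["gripper_width"],s["contact_force"])
plan(s,w(.0005,-.1125,.14),1)
for n in("top","side"):
    c=r.capture(n);pickle.dump(c,open(n+"1.pkl","wb"))
t=pickle.load(open("top1.pkl","rb"));s=pickle.load(open("side1.pkl","rb"))
crop(t,250,180,120,90,6,"pics/t1.png");crop(s,170,150,110,150,4,"pics/s1.png")
E
```

```text
0.04599337535461762 [-0.35147673 -0.63693198  0.11886314]
rem [   3.  -106.7  137.9] rot [0.15 0.14 1.52]
[0.143, 0.067, -0.051] [0.019, 0.018, 0.19]
```

View pics/t1.png

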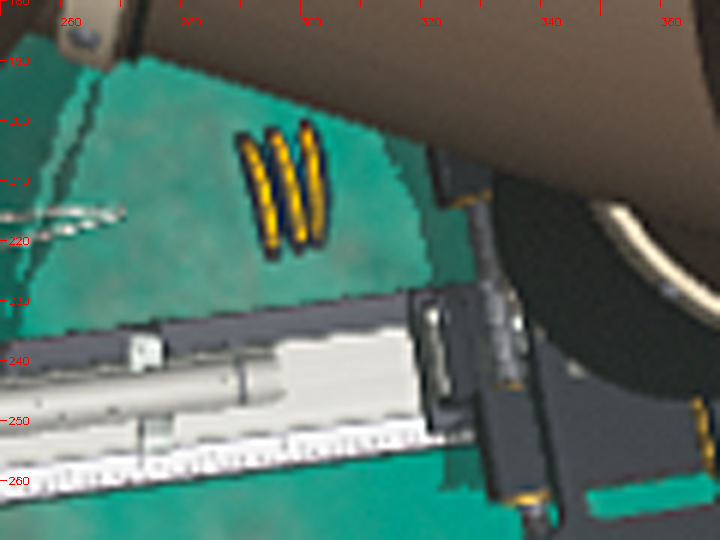

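View pics/s1.png

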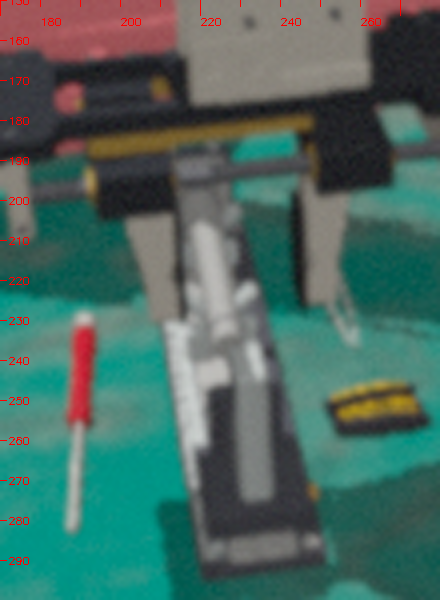

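The fingers straddle the tab (side view, tab top at about (222,240)), with the opening across its width. Correcting and descending.

apply_moves(targets=[[[0.145, 0.06, 0.2], [0.02, 0.02, 0.19], 46], [[0, 0, 0.4], [0, 0, 0], 46], [[0, 0, 0.4], [0, 0, 0], 46], [[0, 0, 0.3], [0, 0, 0], 46], [[0, 0, 0], [0, 0, 0], 46]])

```text
time_s: 2.2
tcp_pos: [0.5089, -0.3178, 0.0847]
eef_rot: [-179.8, -0.1, -77.9]
contact_force: [0.3, -0.6, -0.0]
gripper_width: 0.0457
```

```bash
python3 - <<'E'
from h import *;from plant import r
s=r.get_state();print(s["gripper_width"],s["contact_force"])
plan(s,w(.001,-.1125,.077),1)
E
```

```text
0.04572120381269144 [ 0.34115012 -0.6491394  -0.04051259]
rem [  -2.6 -117.2   84.7] rot [-0.16 -0.14 -0.9 ]
[-0.12, -0.087, 0.191] [-0.02, -0.017, -0.113]
```

apply_moves(targets=[[[-0.08, -0.06, 0.12], [-0.02, -0.02, -0.09], 46], [[0, 0, 0.04], [0, 0, 0], 46], [[0, 0, 0], [0, 0, 0], 46]])

```text
time_s: 2.5
tcp_pos: [0.5108, -0.315, 0.0785]
eef_rot: [-180.0, -0.0, -77.2]
contact_force: [-0.3, -0.4, 0.7]
gripper_width: 0.046
```

```bash
python3 - <<'E'
from h import *;from plant import r
s=r.get_state();print(s["gripper_width"],s["contact_force"])
plan(s,w(.001,-.1125,.077),1)
c=r.capture("side");crop(c,170,150,110,150,4,"pics/s2.png")
print(proj(c,w(.001,-.1125,.0965)))
E
```

```text
0.04597870837633387 [-0.29853002 -0.41584482  0.70699332]
rem [-1.000e-01 -1.149e+02  7.850e+01] rot [-0.02 -0.   -0.23]
[-0.06, -0.026, 0.037] [-0.002, -0.0, -0.029]
[229.87016918 240.02201874]
```

View pics/s2.png

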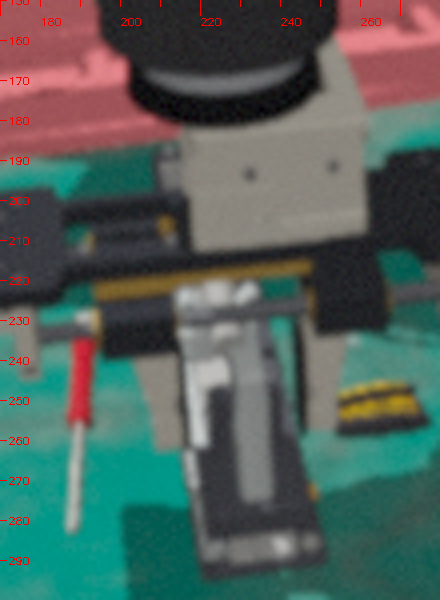

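The tab (u 226–236, v 232–275) stands between the fingers, within a millimetre or two of centre. Closing gently.

apply_moves(targets=[[[-0.04, -0.03, 0.02], [0, 0, -0.02], 30], [[0, 0, 0], [0, 0, 0], 22], [[0, 0, 0], [0, 0, 0], 10], [[0, 0, 0], [0, 0, 0], 10], [[0, 0, 0], [0, 0, 0], 10]], squeeze=10)

```text
time_s: 3.05
tcp_pos: [0.5133, -0.3128, 0.0792]
eef_rot: [-179.8, -0.1, -77.0]
contact_force: [0.8, -0.3, -1.8]
gripper_width: 0.0137
```

```bash
python3 - <<'E'
from h import *;from plant import r
s=r.get_state();print(s["gripper_width"],s["contact_force"])
plan(s,w(.001,-.052,.077),3)
E
```

```text
0.013663372833113748 [ 0.83289245 -0.27511973 -1.79185018]
rem [   2.9 -113.3   79.2] rot [-0.22 -0.1  -0.01]
[-0.511, 0.016, 0.018] [-0.009, -0.004, -0.0]
[-0.511, 0.016, 0.018] [-0.009, -0.004, -0.0]
[-0.511, 0.016, 0.018] [-0.009, -0.004, -0.0]
```

apply_moves(targets=[[[-0.3, 0, 0], [0, 0, 0], 10], [[-0.3, 0, 0], [0, 0, 0], 10], [[-0.3, 0, 0], [0, 0, 0], 10], [[-0.2, 0, 0], [0, 0, 0], 10], [[0, 0, 0], [0, 0, 0], 10]], squeeze=20)

```text
time_s: 3.55
tcp_pos: [0.5025, -0.2675, 0.0793]
eef_rot: [-179.8, -0.2, -76.9]
contact_force: [0.6, -2.0, -2.6]
gripper_width: 0.0143
```

```bash
python3 - <<'E'
from h import *;from plant import r
s=r.get_state();print(s["gripper_width"],s["contact_force"],"Fy loc",loc(np.append(s["contact_force"][:2]+O,0))/1000)
plan(s,w(.0025,-.055,.079),1)
E
```

```text
0.01428264408473189 [ 0.56369274 -1.97783968 -2.6084146 ] Fy loc [ 0.10432821 -2.05395105  0.        ]
rem [  2.6 -66.8  79.3] rot [-0.19 -0.16  0.07]
[-0.294, 0.002, 0.005] [-0.023, -0.021, 0.008]
```

apply_moves(targets=[[[-0.1, 0, 0], [0, 0, 0], 10], [[-0.1, 0, 0], [0, 0, 0], 10], [[0, 0, 0], [0, 0, 0], 10]])

```text
time_s: 3.85
tcp_pos: [0.5005, -0.2588, 0.0792]
eef_rot: [-179.8, -0.2, -76.9]
contact_force: [1.1, 2.1, -0.3]
gripper_width: 0.0141
```

```bash
cat >q.py <<'E'
from h import *;from plant import r
s=r.get_state();print("t",s["time_s"],"w",s["gripper_width"],"F",s["contact_force"].round(2),"Floc",(loc(np.append(s["contact_force"][:2]+O,0))/1000).round(2),"loc",loc(s["tcp_pos"]).round(2),s["eef_rot"].round(2))
E
python3 q.py
```

```text
t 3.85 w 0.014145336479194769 F [ 1.07  2.07 -0.29] Floc [1.51 1.78 0.  ] loc [  2.51 -57.85  79.2 ] [-1.7984e+02 -1.6000e-01 -7.6900e+01]
```

apply_moves(targets=[[[-0.04, 0, 0], [0, 0, 0], 10], [[-0.04, 0, 0], [0, 0, 0], 10]])

```text
time_s: 4.05
tcp_pos: [0.4999, -0.2561, 0.0792]
eef_rot: [-179.8, -0.2, -76.9]
contact_force: [2.5, -3.4, -1.8]
gripper_width: 0.014
```

```bash
python3 q.py; python3 - <<'E'
from h import *;from plant import r
t=r.capture("top");crop(t,200,210,120,70,6,"pics/t3.png")
c=r.capture("side");crop(c,180,170,90,130,4,"pics/s3.png")
E
```

```text
t 4.05 w 0.013958965541057102 F [ 2.51 -3.42 -1.8 ] Floc [ 1.68 -3.89  0.  ] loc [  2.56 -55.04  79.23] [-179.84   -0.19  -76.91]
```

View pics/t3.png

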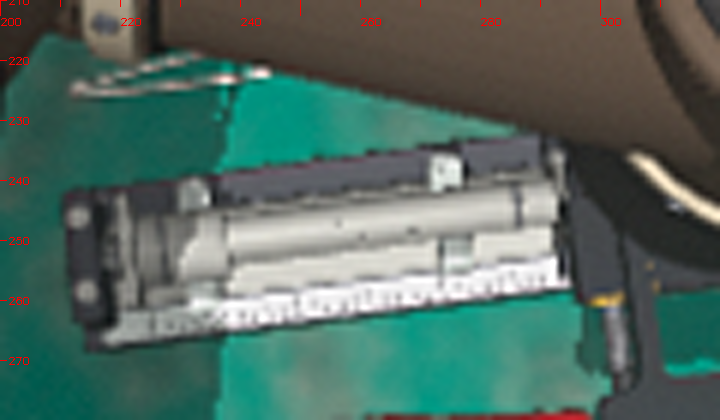

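The spindle (u 223–291) is now close to both jaw and anvil (about u 221). I'll read settled forces while stepping.

apply_moves(targets=[[[0, 0, 0], [0, 0, 0], 10]])

```text
time_s: 4.25
tcp_pos: [0.4998, -0.2559, 0.0792]
eef_rot: [-179.8, -0.2, -76.9]
contact_force: [0.5, -1.9, -1.2]
gripper_width: 0.0138
```

```bash
cat >q2.py <<'E'
from h import *;from plant import r
f=[];l=[]
for i in range(5):
    r.capture("side");s=r.get_state();f.append(loc(np.append(s["contact_force"][:2]+O,0))/1000);l.append(loc(s["tcp_pos"]))
print(s["time_s"],np.mean(f,0).round(2),np.std(f,0).round(2),np.mean(l,0).round(2),np.std(l,0).round(2))
E
python3 q2.py
```

```text
4.5 [ 0.61 -2.56  0.  ] [0.43 0.46 0.  ] [  2.52 -54.89  79.22] [0.02 0.01 0.01]
```

apply_moves(targets=[[[-0.04, 0, 0], [0, 0, 0], 10]])

```text
time_s: 4.6
tcp_pos: [0.4995, -0.2547, 0.0792]
eef_rot: [-179.8, -0.2, -76.9]
contact_force: [1.9, -6.1, -1.9]
gripper_width: 0.0138
```

```bash
python3 q2.py
```

```text
4.85 [ 0.21 -4.65  0.  ] [0.38 0.42 0.  ] [  2.5  -53.48  79.23] [0.01 0.01 0.01]
```

apply_moves(targets=[[[-0.04, 0, 0], [0, 0, 0], 10]])

```text
time_s: 4.95
tcp_pos: [0.4992, -0.2534, 0.0792]
eef_rot: [-179.8, -0.2, -76.9]
contact_force: [2.4, -7.7, -3.6]
gripper_width: 0.0139
```

```bash
python3 q2.py
```

```text
5.2 [-0.07 -6.11  0.  ] [0.37 0.46 0.  ] [  2.5  -52.2   79.24] [0.02 0.01 0.01]
```

apply_moves(targets=[[[-0.015, 0, 0], [0, 0, 0], 10]])

```text
time_s: 5.3
tcp_pos: [0.4992, -0.2532, 0.0792]
eef_rot: [-179.8, -0.2, -76.9]
contact_force: [1.3, -7.2, -3.8]
gripper_width: 0.014
```

```bash
python3 q2.py; python3 q2.py; python3 - <<'E'
from h import *;from plant import r
t=r.capture("top");crop(t,200,210,120,70,6,"pics/t4.png")
E
```

```text
5.55 [ 0.24 -7.36  0.  ] [0.41 0.62 0.  ] [  2.51 -52.1   79.24] [0.01 0.01 0.01]
5.8 [-0.06 -7.62  0.  ] [0.43 0.42 0.  ] [  2.51 -52.1   79.25] [0.01 0.01 0.01]
```

View pics/t4.png

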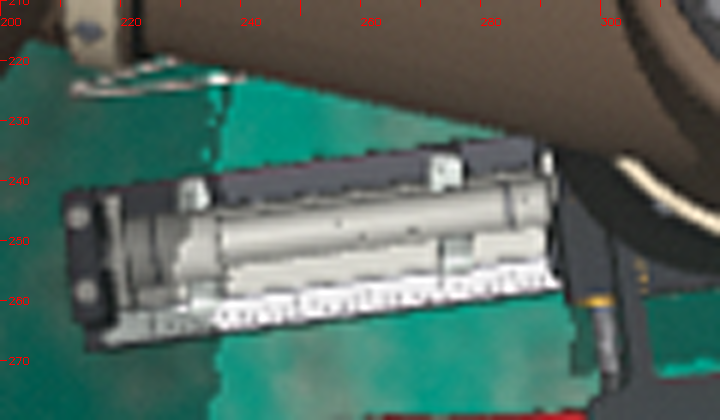

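The settled push is about 7.5 N, about 2 N of it friction, so the anvil gives roughly 3 mm. That matches the tab at -52 mm in gauge coordinates. Holding a bit longer, then opening while keeping the push.

```bash
python3 q2.py; python3 q2.py
```

```text
6.1 [-0.13 -7.32  0.  ] [0.65 0.4  0.  ] [  2.5  -52.1   79.24] [0.01 0.01 0.01]
6.35 [-0.11 -8.    0.  ] [0.84 0.25 0.  ] [  2.5  -52.1   79.23] [0.02 0.01 0.01]
```

apply_moves(targets=[[[-0.015, 0, 0], [0, 0, 0], 16], [[0, 0, 0], [0, 0, 0], 30], [[0, 0, 0], [0, 0, 0], 44], [[0, 0, 0], [0, 0, 0], 46], [[0, 0, 0], [0, 0, 0], 46]])

```text
time_s: 6.85
tcp_pos: [0.4986, -0.2513, 0.0792]
eef_rot: [-179.8, -0.1, -77.0]
contact_force: [0.4, 0.1, 0.6]
gripper_width: 0.042
```

```bash
python3 q.py
```

```text
t 6.85 w 0.04196469737343847 F [0.39 0.05 0.6 ] Floc [ 0.39 -0.04  0.  ] loc [  2.4  -50.07  79.18] [-1.7982e+02 -1.3000e-01 -7.6980e+01]
```

apply_moves(targets=[[[0, 0, -0.5], [0, 0, 0], 46], [[0, 0, -0.5], [0, 0, 0], 46], [[-0.2, 0, -0.3], [0, 0, 0], 46], [[-0.5, 0, 0], [0, 0, 0], 46], [[-0.6, 0, 0], [0, 0, 0], 46]])

```text
time_s: 7.35
tcp_pos: [0.4861, -0.1997, 0.1322]
eef_rot: [-179.9, -0.1, -77.2]
contact_force: [0.3, 0.2, -0.1]
gripper_width: 0.0461
```

```bash
python3 q.py; python3 - <<'E'
from h import *;from plant import r
plan(r.get_state(),w(.0022,.0615,.125),3)
E
```

```text
t 7.35 w 0.0460792384928625 F [ 0.26  0.19 -0.09] Floc [0.29 0.13 0.  ] loc [  1.83   2.94 132.24] [-1.7988e+02 -7.0000e-02 -7.7190e+01]
rem [  1.8   2.9 132.2] rot [-0.12 -0.07 -0.19]
[-0.488, -0.001, 0.06] [-0.005, -0.003, -0.008]
[-0.488, -0.002, 0.06] [-0.005, -0.003, -0.008]
[-0.488, -0.003, 0.06] [-0.005, -0.003, -0.008]
```

apply_moves(targets=[[[-0.45, 0, 0.06], [0, 0, -0.01], 46], [[-0.45, 0, 0.06], [0, 0, -0.01], 46], [[-0.3, 0, 0.06], [0, 0, -0.01], 46], [[-0.05, 0, 0], [0, 0, 0], 46], [[0, 0, 0], [0, 0, 0], 46]])

```text
time_s: 7.85
tcp_pos: [0.4733, -0.1455, 0.1255]
eef_rot: [-179.8, -0.0, -76.8]
contact_force: [0.6, 0.2, 0.5]
gripper_width: 0.0461
```

```bash
python3 q.py; python3 - <<'E'
from h import *;from plant import r
plan(r.get_state(),w(.0022,.0615,.047),3)
for n in("top","side"):
    c=r.capture(n);pickle.dump(c,open(n+"5.pkl","wb"))
    crop(c,*((190,190,120,90,6) if n=="top" else (180,150,100,150,4)),"pics/%s5.png"%n)
    print(n,proj(c,w(.0022,.0615,.045)),proj(c,w(.0022,-.0205-.001,.045)))
    # tab position
    b=(220,360,200,280) if n=="top" else (200,260,175,300)
    vv,uu=np.mgrid[b[2]:b[3],b[0]:b[1]];P=np.array([dep(c,u,v) for u,v in zip(uu.ravel(),vv.ravel())])
    L=np.array([loc(p) for p in P]);L[:,2]=P[:,2]*1000
    x,y,z=L.T;m=(z>88)&(z<100)&(abs(x)<15)&(y<-30)&(y>-90);q=L[m]
    if len(q):print(len(q),q.mean(0),np.percentile(q,3,axis=0),np.percentile(q,97,axis=0))
E
```

```text
t 7.85 w 0.046142863703338276 F [0.62 0.15 0.54] Floc [0.64 0.01 0.  ] loc [  1.52  58.7  125.51] [-1.7976e+02 -4.0000e-02 -7.6790e+01]
rem [  1.5  58.7 125.5] rot [-0.24 -0.04  0.21]
[-0.024, -0.003, 0.654] [-0.01, -0.001, 0.009]
[-0.024, -0.004, 0.654] [-0.01, -0.001, 0.009]
[-0.023, -0.005, 0.654] [-0.01, -0.001, 0.009]
top [250.83294764 247.33630368] [292.05851829 242.32210617]
105 [  0.79390969 -51.56087112  95.15384163] [ -5.6979038  -63.74276863  90.8506887 ] [  7.93467877 -39.89535481  98.44757816]
side [221.49389709 211.46634748] [226.02548628 234.14028629]
90 [  2.4289881  -56.81332242  94.6449063 ] [ -3.92315955 -66.14124051  88.96213277] [  9.09381134 -41.15488669  97.53410918]
```

View pics/top5.png

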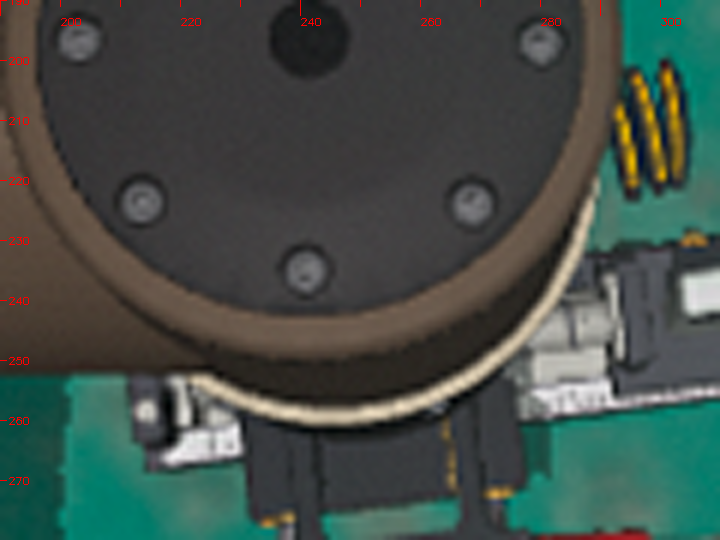

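View pics/side5.png

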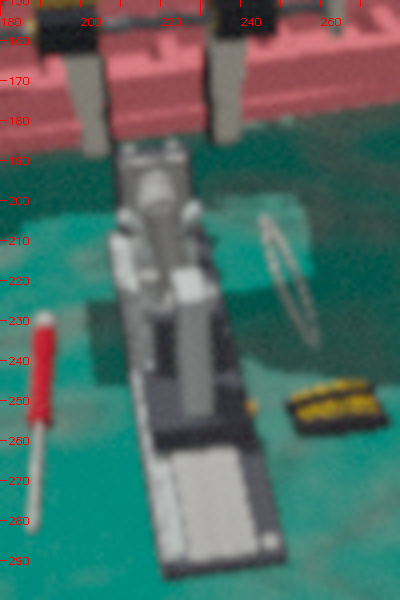

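The jaw stayed where it was left: the tab moved 60.5–61 mm in both cameras. The spindle is clear below the fingers, so descending.

apply_moves(targets=[[[-0.03, -0.01, 0.5], [-0.03, 0, 0.03], 46], [[-0.03, 0, 0.6], [0, 0, 0], 46], [[0, 0, 0.5], [0, 0, 0], 46], [[0, 0, 0.25], [0, 0, 0], 46], [[0, 0, 0], [0, 0, 0], 46]])

```text
time_s: 8.45
tcp_pos: [0.4757, -0.1463, 0.0501]
eef_rot: [-179.8, -0.1, -77.3]
contact_force: [-0.4, 0.5, -0.1]
gripper_width: 0.0461
```

```bash
python3 q.py; python3 - <<'E'
from h import *;from plant import r
plan(r.get_state(),w(.0022,.0615,.043),1)
c=r.capture("side");crop(c,180,150,100,150,4,"pics/side6.png")
E
```

```text
t 8.45 w 0.04614906173496402 F [-0.36  0.49 -0.07] Floc [-0.24  0.55  0.  ] loc [ 3.7  57.38 50.12] [-1.7984e+02 -1.0000e-01 -7.7290e+01]
rem [ 3.7 57.4 50.1] rot [-0.16 -0.11 -0.29]
[-0.103, 0.039, 0.178] [-0.021, -0.013, -0.036]
```

View pics/side6.png

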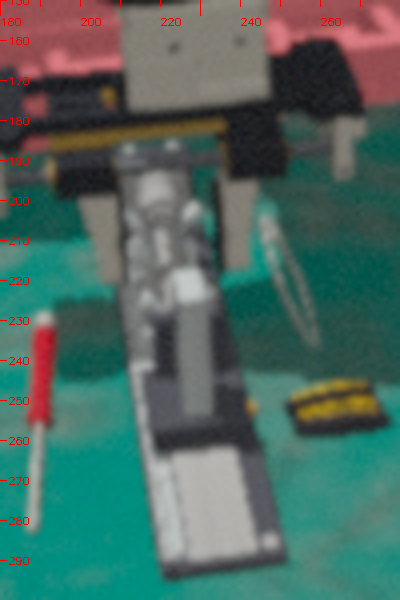

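apply_moves(targets=[[[-0.1, 0.035, 0.16], [-0.02, -0.01, -0.03], 36], [[0, 0, 0.02], [0, 0, 0], 30], [[0, 0, 0], [0, 0, 0], 26]])

```text
time_s: 8.8
tcp_pos: [0.4752, -0.1427, 0.0449]
eef_rot: [-179.8, -0.1, -77.0]
contact_force: [-0.7, 0.2, 0.0]
gripper_width: 0.0288
```

```bash
python3 q.py
```

```text
t 8.8 w 0.02876513006855673 F [-0.67  0.23  0.02] Floc [-0.6   0.38  0.  ] loc [ 4.01 60.96 44.92] [-1.7979e+02 -7.0000e-02 -7.7030e+01]
```

apply_moves(targets=[[[0, 0.05, 0.05], [-0.02, 0, 0], 26], [[0, 0, 0], [0, 0, 0], 26]])

```text
time_s: 9.0
tcp_pos: [0.4737, -0.143, 0.0436]
eef_rot: [-179.9, -0.1, -77.0]
contact_force: [0.2, 0.1, -0.1]
gripper_width: 0.0263
```

```bash
python3 q2.py; python3 q.py
```

```text
9.25 [-0.11 -0.07  0.  ] [0.1  0.53 0.  ] [ 2.73 60.92 43.74] [0.02 0.01 0.06]
t 9.25 w 0.02582786739453406 F [-0.19  0.26 -0.49] Floc [-0.13  0.3   0.  ] loc [ 2.72 60.92 43.66] [-1.7985e+02 -9.0000e-02 -7.7000e+01]
```

Now at x 2.7 mm against the 2.5 measured at the tab. Closing.

apply_moves(targets=[[[0, 0, 0], [0, 0, 0], 20], [[0, 0, 0], [0, 0, 0], 10], [[0, 0, 0], [0, 0, 0], 10], [[0, 0, 0], [0, 0, 0], 10]], squeeze=15)

```text
time_s: 9.65
tcp_pos: [0.473, -0.1433, 0.0436]
eef_rot: [-180.0, -0.1, -77.0]
contact_force: [-0.3, 0.1, 0.4]
gripper_width: 0.0156
```

```bash
python3 q.py
```

```text
t 9.65 w 0.01563312314809911 F [-0.3   0.1   0.37] Floc [-0.27  0.17  0.  ] loc [ 1.75 60.91 43.59] [-1.7995e+02 -8.0000e-02 -7.7010e+01]
```

apply_moves(targets=[[[0, 0, 0], [0, 0, 0], 8], [[0, 0, 0], [0, 0, 0], 8], [[0, 0, -0.15], [0, 0, 0], 8], [[0, 0, -0.15], [0, 0, 0], 8], [[0, 0, -0.15], [0, 0, 0], 8]], squeeze=45)

```text
time_s: 10.15
tcp_pos: [0.4722, -0.1434, 0.0614]
eef_rot: [179.9, -0.1, -77.0]
contact_force: [0.5, -2.0, -4.7]
gripper_width: 0.0147
```

```bash
python3 q.py
```

```text
t 10.15 w 0.014716431963932523 F [ 0.46 -2.04 -4.74] Floc [-0.01 -2.09  0.  ] loc [ 0.96 60.93 61.37] [ 1.7991e+02 -6.0000e-02 -7.7040e+01]
```

apply_moves(targets=[[[0, 0, -0.25], [0, 0, 0], 8], [[0, 0, -0.35], [0, 0, 0], 8], [[0, 0, -0.4], [0, 0, 0], 8], [[0, 0, -0.4], [0, 0, 0], 8], [[0, 0, -0.4], [0, 0, 0], 8]])

```text
time_s: 10.65
tcp_pos: [0.4715, -0.143, 0.1384]
eef_rot: [179.9, -0.0, -77.1]
contact_force: [0.7, -0.1, -3.2]
gripper_width: 0.0146
```

```bash
python3 q.py
```

```text
t 10.65 w 0.014597377930258504 F [ 0.75 -0.14 -3.22] Floc [ 0.7 -0.3  0. ] loc [  0.37  61.53 138.42] [ 1.7988e+02 -1.0000e-02 -7.7060e+01]
```

apply_moves(targets=[[[0, -0.02, -0.3], [0.01, 0, 0], 8], [[0, -0.02, -0.25], [0, 0, 0], 8], [[0, 0, 0], [0, 0, 0], 8], [[0, 0, 0], [0, 0, 0], 8]])

```text
time_s: 11.05
tcp_pos: [0.4744, -0.1419, 0.1665]
eef_rot: [-179.6, -0.0, -77.0]
contact_force: [-0.5, -0.8, -1.6]
gripper_width: 0.0147
```

```bash
python3 q.py; python3 - <<'E'
from h import *;from plant import r
for n in("top","side"):
    c=r.capture(n);pickle.dump(c,open(n+"7.pkl","wb"))
    crop(c,*((190,190,120,90,6) if n=="top" else (150,100,140,190,3)),"pics/%s7.png"%n)
    b=(220,360,200,280) if n=="top" else (150,280,100,300)
    vv,uu=np.mgrid[b[2]:b[3],b[0]:b[1]];P=np.array([dep(c,u,v) for u,v in zip(uu.ravel(),vv.ravel())])
    L=np.array([loc(p) for p in P])
    L[:,2]=P[:,2]*1000
    x,y,z=L.T;m=(z>88)&(z<100)&(abs(x)<15)&(y<-30)&(y>-90);q=L[m]
    if len(q):print("tab",len(q),q.mean(0))
    m=(z>140)&(z<185)&(abs(x)<14)&(y<48)&(y>-40);q=L[m]
    if len(q)>5:print("spindle",len(q),q.mean(0),np.percentile(q,3,axis=0),np.percentile(q,97,axis=0),np.degrees(np.polyfit(q[:,1],q[:,2],1)[0]))
E
python3 q.py
```

```text
t 11.05 w 0.014741325094576695 F [-0.48 -0.76 -1.65] Floc [-0.64 -0.64  0.  ] loc [  3.42  61.89 166.45] [-1.7961e+02 -3.0000e-02 -7.7040e+01]
tab 103 [  0.83438036 -51.53877258  95.07408298]
spindle 136 [  0.86787707  -5.02797971 173.12009973] [ -5.24912755 -17.65325129 167.10681248] [  8.89101288  10.2049053  176.31549578] -1.6737491362596941
tab 90 [  2.36474723 -57.23516499  94.68961047]
spindle 184 [  3.07587092   4.3668277  172.29437233] [ -3.75379778 -19.11431934 162.83021502] [ 10.71791717  43.51391189 176.18812486] 4.853386954341185
t 11.15 w 0.014642115484995633 F [-0.35  0.03 -3.17] Floc [-0.33  0.11  0.  ] loc [  3.29  61.81 166.03] [-1.7965e+02 -4.0000e-02 -7.7040e+01]
```

View pics/side7.png

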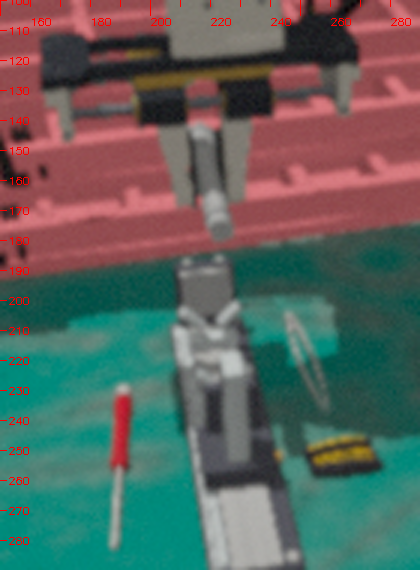

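View pics/top7.png

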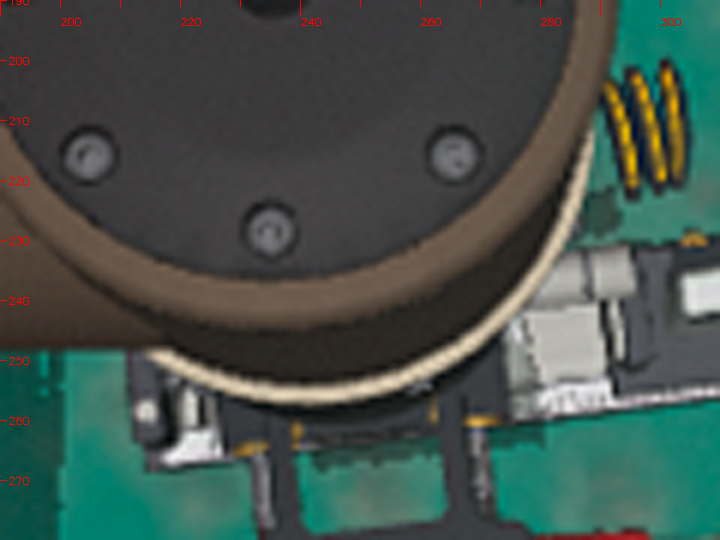

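```bash
python3 - <<'E'
from h import *
for n in("top","side"):
    c=pickle.load(open(n+"7.pkl","rb"))
    b=(220,360,200,280) if n=="top" else (190,240,130,190)
    vv,uu=np.mgrid[b[2]:b[3],b[0]:b[1]];P=np.array([dep(c,u,v) for u,v in zip(uu.ravel(),vv.ravel())])
    L=np.array([loc(p) for p in P]);L[:,2]=P[:,2]*1000
    x,y,z=L.T
    for y0 in range(-25,130,10):
        m=(z>140)&(z<195)&(abs(x-2)<5)&(y>=y0)&(y<y0+10)
        if m.sum()>3: print(n,y0,m.sum(),np.percentile(z[m],[20,50,80,95]).round(1))
E
python3 q2.py
```

```text
top -25 11 [173.  173.9 175.4 175.9]
top -15 33 [173.2 174.8 175.3 176.3]
top -5 32 [173.2 174.5 175.4 176.3]
top 5 7 [173.4 173.8 175.9 176.3]
side -25 41 [164.2 169.7 173.7 175.9]
side -15 14 [173.8 174.8 175.7 176.2]
side -5 12 [173.9 174.8 175.7 175.9]
side 5 15 [173.4 174.9 175.7 176. ]
side 15 14 [174.  174.8 175.6 176. ]
side 25 12 [173.8 174.6 175.5 175.9]
side 35 12 [174.  175.3 176.2 176.3]
side 45 13 [173.5 174.6 175.4 175.9]
side 55 12 [174.6 175.  175.5 175.8]
side 65 11 [174.5 175.2 175.4 175.7]
side 75 10 [173.6 174.3 175.4 176.3]
side 85 14 [175.  176.2 178.  178.8]
side 95 13 [178.8 178.9 179.6 179.9]
side 105 8 [178.8 179.3 179.5 179.9]
side 115 6 [178.5 178.9 179.4 179.7]
11.4 [ 0.18 -0.22  0.  ] [0.32 0.47 0.  ] [  3.16  61.78 165.7 ] [0.04 0.03 0.04]
```

The stem top is level within about 1 mm over 100 mm, the rise is about 122 mm, and the jaw has not moved. Handing in.

```bash
python3 -c "
from plant import r
s=r.get_state();print(s['qd'].round(2),s['time_s'],s['gripper_width'])
print(r.close_job())"
```

```text
[-0.04 -0.11  0.02  0.14  0.01 -0.11] 11.4 0.014750062489365199
the job is handed in; nothing more can be done
None
```

The spindle was pressed in the gauge, the jaw was let go, and the spindle was lifted about 12 cm. I handed the job in at 11.4 s, with the spindle still held in the air.

- **Press:** I pinched the jaw's tab and slid the jaw about 61 mm. The settled push was 7.3–8 N, of which about 2 N is the jaw's friction. That and the tab's position put the anvil's give at about 3 mm. I held it pressed for about 1 s. The give was inferred from force and position; the camera cannot resolve it directly.
- **Jaw left standing:** The tab's displacement measured 60.5–61 mm in both cameras after release. It had not moved (within 0.5 mm) after the lift. Any spring-back was under about 1 mm.
- **Lift:** I gripped the stem at its balance point, with the grip set to 45 N and the fingers 14.7 mm apart, and raised it about 122 mm. It drifted up to about 1.5 mm sideways during the lift.
- **Level and steady:** The depth picture puts the stem's top at 174–175 mm along its length, so it is level to about 0.5°. At hand-in the joint speeds were about 0.1 °/s.

The two cameras disagreed by about 2 mm across the gauge, within their calibration. I used the position found when pinching the tab instead. No other check failed.

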